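Fetch the wind-up timer from the lidded box and set it to 15 minutes

ROBOT

A 7-joint arm with a two-finger parallel gripper is mounted at the origin on a cart in front of the work surface, level with it; the furniture and walls round the work are solid. World frame = base frame: x ahead of the robot, y to its left, z up, the work surface at z = 0. Lengths are in m, angles in rad, forces in N, time in s.
With the tool pointing down it reaches from about 0.425 to 0.875 m from the base axis. Payload 4.7 kg.
Tool frame: the origin (TCP) lies midway between the tips of the shut fingers; the grasp point (between the pads) lies ctrl.grasp_offset behind it (ctrl.grasp_offset is the distance from the TCP to the grasp point, in m); z points along the fingers, y is the line along which they close (so a half turn about z gives the same grasp; the last joint's range is limited). The gripper opens to 87 mm and grips with 3 to 60 N. Pads are 19 mm wide; open, the fingers measure 117 mm over their backs; the gripper's body (75 mm by 190 mm) begins 51 mm behind the grasp point.
Start: joints at [1.201, 0.321, -0.07, 1.45, 0.023, 1.371, -0.057], TCP at [0.243, -0.603, 0.223] pointing down, gripper open.
Joint ranges: [-2.86, 2.86], [-0.3, 2.09], [-1.38, 1.24], [0.06, 2.45], [-1.56, 4.7], [0.09, 2.05], [-2.69, 2.69]. Speed limits (rad/s): [2.57, 2.57, 3.14, 3.14, 3.14, 3.14, 3.14].

INTERFACE

Orientations are given as a rotation vector (axis times angle).
In Python, from bench import ctrl gives the robot as it stands. The module is installed in compiled form; this text tells all that it offers.
- The arm moves only by the tool jog_arm, never from a script. Its argument "moves" is one flat list of numbers, 7 for each row, row after row: the shift along the tool's x, y, z in units of 30 cm (1.0 is 30 cm), then the turn, a rotation vector about the tool's x, y, z in units of 60 degrees (1.0 is 60 degrees), then the gripper's target within -1 to 1 (fully open at 1, half-way at 0, shut at -1). In form: [x, y, z, wx, wy, wz, fingers, x, y, z, wx, wy, wz, fingers, ...]. A call has exactly 8 rows; each row is the pose to reach, as a shift and turn from the pose commanded when the call began, along the tool's axes at that moment; what a row does not reach only later rows make up. A row lasts 1/8 s, in which the tool goes at most 62.5 mm and 10.7 degrees, less where a joint would pass 70% of its speed; a pose out of reach is approached as far as the arm can. A call with a number of a shift or a turn outside -1 to 1 is refused whole. A call with a gripper value outside its range is refused whole. The fingers move at their own pace and stop on an object; "newtons" is the grip in N (left out, the last holds). Time passes only in rows, so rows that repeat a pose let the fingers close, or fill a call up. It gives the time, the measured TCP pose, the force, the opening and the grip force at its end, in the units of the state.
- ctrl.get_state(): the state, without advancing time (a new reading comes with each control period).
- ctrl.get_image(name): name is "scene" or "top" or "wrist"; returns a dict with "pixels" (420x560x3 uint8, red, green, blue), "fx", "fy", "cx", "cy" (pixels), "xyz" and "rotation" of the camera in the world; the wrist camera has in their place "tool_from_camera" (4x4, takes a point from camera to tool coordinates, whose origin is the TCP and whose axes are the flange's). Camera axes: x right, y up, looking along -z (the intrinsics and any distortion apply to the point x, -y, -z); pixel columns grow to the right and rows downward; lengths in m; the calibration is good to about 2 mm. A picture is of the moment at which its call begins: read the wrist's pose just before it. There is no depth.
- ctrl.close_job(): hands the job in; it is judged then, once.
The state is a dict: "time": time; "joint_positions": joint angles; "qd": joint speeds; "joint_torque": joint torques, N m; "position": TCP position; "tool_rot": TCP orientation; "ft_force": force on the tool from outside, world axes, zero at the start; "torque": the same for the moment, N m; "grip_width": opening from 0.0 (shut) to 1.0 (fully open); "grip_force": force on a finger pad.
Only numpy, scipy, OpenCV 4.12 (cv2) and the standard library are available. Lean on these libraries where they do the work, as an engineer would, in place of code of your own. Each camera call takes 0.05 s, during which the arm holds its last target. There are 200 camera calls.

TASK

The herbal tea in the striped mug has to steep for 15 minutes. Slide aside the clear lid above the wind-up kitchen timer, take the timer out and set it down (do not drop it) on the bare worktop close beside the mug, within about 15 cm of it but not touching it, its red reading mark turned squarely to the front edge of the worktop (the robot's side); then, pressing it down so that the whole timer does not spin round, wind the dial to 15 minutes. Leave the mug, the small cup in the box, the teaspoon and the tea tin where they stand.

Things in the scene. Friction and masses are not known exactly. Their poses are not given: they have to be found in the camera images.
- tea_box: Fixed oak counter box, 152 (x) x 300 (y) x 92 mm high, origin under its centre, y along its length. Walls 9 mm, end walls 84 mm high; inner floor 12 mm above the worktop; a 70 mm high divider at y = 0 makes two compartments, left (+y) and right (-y), each under a clear sliding lid. The timer stands in one, a small cup in the other: either may be on either side.
- lid_left_pull (a point): Middle of the top edge of the left lid's pull: a brown wooden bar standing upright on the pane, 9 mm thick (along the box's y), 70 mm long (along the box's x), its top 106 mm above the worktop, its upper 14 mm free above all walls, 127 mm from the box's centre when shut. Can be pinched from above.
- lid_right_pull (a point): The same point on the right lid's pull, a bar of the same size and height at 127 mm from the centre on the -y side when shut.
- lid_left (a joint): Slide of the left lid, m: 0 shut, grows as it moves to the right (the box's -y) under the right lid, stop at 0.100. Clear pane 4 mm thick in the lower track, 78 to 82 mm above the worktop; at 0.100 the left compartment is open for 101 mm from its end wall. Stays where it is left; drag under 1 N.
- lid_right (a joint): Slide of the right lid, m: 0 shut, grows as it moves to the left (the box's +y) over the left lid, stop at 0.100. Clear pane 4 mm thick in the upper track, 85 to 89 mm above the worktop; at 0.100 the right compartment is open for 101 mm from its end wall. Stays where it is left.
- timer: Loose cream wind-up kitchen timer, round, 66 mm in diameter, 59 mm high, about 0.16 kg; origin under its centre, z up its axis, x from the red mark (front, -x) to the back. Lower 20 mm: base; above: dial that turns on it, topped by a straight upright grip bar 9 mm thick, 44 mm long, 48 to 59 mm above the foot. The bar carries the timer when lifted.
- mark (a point): The red reading line on the front of the timer's base, 33 mm from the axis on the timer's -x side, 12 mm above the foot.
- timer_dial (a joint): Dial angle against the base, rad: 0 run down, grows as the dial is turned clockwise seen from above (the only way from 0), 6 degrees a minute, so 15 minutes = 1.571; printed numbers pass over the mark. Bar along the timer's y at 0. Drag about 0.045 N m, more than the timer's weight alone holds: unpressed it spins whole; some 15 to 20 N straight down hold it. Stays where it is left.
- mug: Large pale mug with beige stripes, 100 mm high, 90 mm across, handle on its -y side (122 mm with handle); origin under the middle of its whole outline, cup axis 16 mm to +y of it. Loose, stands on a fixed slate coaster 96 x 96 x 10 mm.
- espresso_cup: Small patterned cup, 49 mm high, 58 mm across, 84 mm with its handle; loose, origin under the middle of its outline. Stays in its compartment.
- teaspoon: Steel teaspoon 139 mm long, 30 mm wide, lying to the right of the mug; origin under its middle, x along it.
- tea_tin: Square green tea tin 68 x 68 x 101 mm standing behind, origin under its centre.
- back (a point): A fixed unmarked point on the worktop, behind the mug. Its axes are the room's: x from the robot to the back wall, y to the left. The timer faces the front edge when its own x is along this x.

How it is judged:
On the way, in this order (a step that is already met when the one before it is completed fails the run):
1. the lid over the timer is slid aside and the timer lifted clear of the box (height (world z) of timer above 0.06 m and value of joint any of lid_left, lid_right above 0.06 m), for 0.1 s.
2. the timer stands on the bare worktop near the mug, its mark towards the front edge, not yet wound (height (world z) of timer below 0.004 m and angle between timer's own z axis and vertical below 0.06 rad and horizontal distance between timer and mug below 0.26 m and angle between the x axis of timer and the x axis of back, either way round below 0.5 rad and x of back in the frame of timer above 0 m and value of joint timer_dial below 0.6 rad), for 0.2 s.
3. the dial is wound to 15 minutes (value of joint timer_dial between 1.414 and 1.728 rad), for 0.2 s.
At the end, for the whole second after the job is handed in: The timer stands upright and still on the bare worktop, its origin within 0.26 m of the mug's, not touching the mug, its mark within 0.5 rad of straight to the front edge, the dial at 15 minutes within 1.5 minutes (1.571 +- 0.157 rad) (all of step 3 and height (world z) of timer below 0.004 m and angle between timer's own z axis and vertical below 0.06 rad and horizontal distance between timer and mug below 0.26 m and angle between the x axis of timer and the x axis of back, either way round below 0.5 rad and x of back in the frame of timer above 0 m and linear speed of timer below 0.02 m/s and angular speed of timer below 0.1 rad/s and contact force between timer and mug below 0.05 N).
It fails at once if the mug is pushed more than 30 mm or tipped (distance of mug from where it was at the start of the episode above 0.03 m or angle between mug's own z axis and vertical above 0.3 rad).
It fails at once if the small cup is moved more than 40 mm (distance of espresso_cup from where it was at the start of the episode above 0.04 m).
It fails at once if the teaspoon or the tea tin is moved more than 40 mm (distance of any of teaspoon, tea_tin from where it was at the start of the episode above 0.04 m).
It fails at once if the timer is dropped: out of the fingers with its foot more than 20 mm above the worktop (height (world z) of timer above 0.02 m and contact force between the fingers and timer below 0.02 N).
It also fails if it takes over 72 s, if anything falls off the work surface, if the arm or the gripper's body presses on something with over 40 N, if the wrist force passes 120 N, or if a joint passes its speed limit or range.

## Working session

There is one attempt and no reset: what is moved stays moved. The work goes in short steps, Python scripts to look and compute and a tool call to move; the robot and the scene stay as the last step left them, time stands still between calls to the robot, and variables do not carry over. Pictures are saved under pics/ and viewed, at most 10 in all, crops included, and the job is handed in when it is done.

Besides the shell and the picture viewer there is one more tool, called after "Call:" by a JSON object that holds its "name" and its "arguments", one argument or row to a line. jog_arm: Moves the arm, as the interface text tells. Its arguments: {"type":"object","properties":{"moves":{"type":"array"},"newtons":{"type":"number"}},"required":["moves"]}

```bash
mkdir -p pics; cat > h.py <<'E'
import numpy as np, cv2
from bench import ctrl
from scipy.spatial.transform import Rotation as R
def snap(n,f):
    s=ctrl.get_state(); im=ctrl.get_image(n)
    cv2.imwrite(f'pics/{f}.png',im['pixels'][:,:,::-1])
    if n=='wrist':
        T=np.eye(4);T[:3,:3]=R.from_rotvec(s['tool_rot']).as_matrix();T[:3,3]=s['position']
        T=T@np.array(im['tool_from_camera'])
        C,Rm=T[:3,3],T[:3,:3]
    else:
        C=np.array(im['xyz']);Rm=np.array(im['rotation'])
        if Rm.shape!=(3,3): Rm=R.from_rotvec(Rm).as_matrix()
    np.savez(f'pics/{f}.npz',C=C,R=Rm,k=[im['fx'],im['fy'],im['cx'],im['cy']])
    return {k:v for k,v in im.items() if k!='pixels'}
def pt(f,u,v,z):
    d=np.load(f'pics/{f}.npz');fx,fy,cx,cy=d['k']
    r=d['R']@np.array([(u-cx)/fx,-(v-cy)/fy,-1]);t=(z-d['C'][2])/r[2]
    return np.round(d['C']+t*r,4)
E
python3 - <<'E'
from h import *
print(snap('top','top1'));print(snap('scene','scene1'));print(ctrl.get_state(),ctrl.grasp_offset)
E
```

```text
{'fx': 453.48305996915394, 'fy': 453.48305996915394, 'cx': 286.7026223672715, 'cy': 209.52457922060623, 'xyz': array([ 0.36868808, -0.05197178,  1.28967647]), 'rotation': array([ 0.11799591, -0.10927043, -1.5950115 ])}
{'fx': 542.7893412522822, 'fy': 542.7893412522822, 'cx': 283.7662246894653, 'cy': 211.63220868170444, 'xyz': array([-0.75552793, -0.83961992,  1.17885329]), 'rotation': array([ 0.8498092 , -0.48109027, -0.94509697])}
{'time': 0.1, 'joint_positions': array([ 1.20110627,  0.32174223, -0.07007737,  1.45156849,  0.02261168,
        1.37077362, -0.05691781]), 'qd': array([ 0.00089351, -0.00272548, -0.0005978 , -0.00406137, -0.00044928,
        0.00088754, -0.00076554]), 'joint_torque': array([-4.39770056e-04, -4.92572021e+01, -4.05920399e-01, -3.13396990e+01,
       -6.41027489e-02,  3.94710910e-02,  5.22871176e-05]), 'position': array([ 0.24314669, -0.60227773,  0.22156735]), 'tool_rot': array([-3.08230571e+00, -5.98857023e-01,  6.73730815e-04]), 'ft_force': array([ 0.54505983, -0.74398548, -0.51583582]), 'torque': array([ 0.04144731,  0.02595977, -0.00381646]), 'grip_force': 0.0, 'grip_width': 1.000712700631694} 0.0187
```

View pics/top1.png

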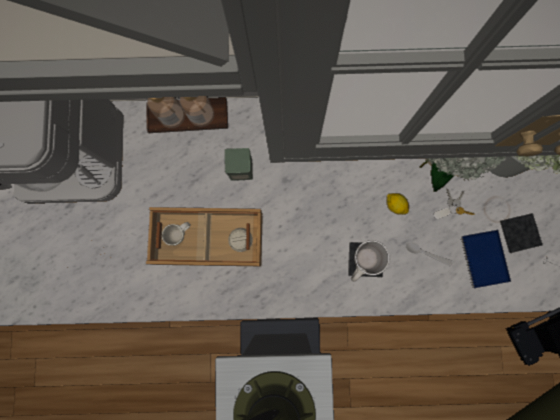

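View pics/scene1.png

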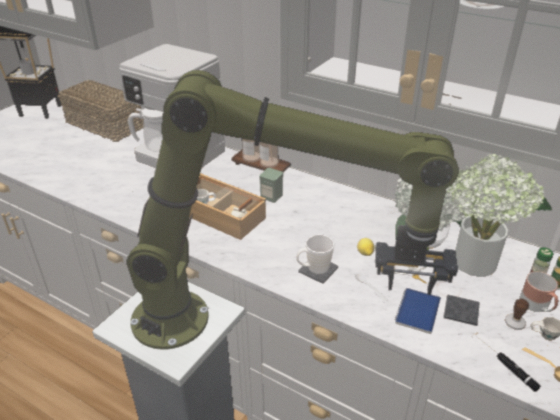

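The top view shows the box at about (205,237) with the timer in the right compartment at (240,238) and the small cup on the left. The mug is at (370,258), the tin at (238,163) and the spoon at (430,250).

```bash
python3 - <<'E'
from h import *
im=cv2.imread('pics/top1.png')
cv2.imwrite('pics/cr.png',cv2.resize(im[190:285,130:400],None,fx=2.9,fy=2.9,interpolation=cv2.INTER_CUBIC))
for n,u,v,z in [('box c',205,237,.088),('TL',151,208,.088),('TR',261,208,.088),('BR',261,266,.088),('BL',148,266,.088),('timer',239,238,.055),('mug',371,258,.1),('tin',237,163,.1),('coaster c',366,259,.01),('pull',251,237,.106)]: print(n,pt('top1',u,v,z))
E
```

```text
box c [0.4755 0.1714 0.088 ]
TL [0.5575 0.3165 0.088 ]
TR [0.5493 0.0211 0.088 ]
BR [0.395 0.024 0.088]
BL [0.403  0.3219 0.088 ]
timer [0.4731 0.0847 0.055 ]
mug [ 0.4077 -0.264   0.1   ]
tin [0.6718 0.0827 0.1   ]
coaster c [ 0.4083 -0.2659  0.01  ]
pull [0.4706 0.0476 0.106 ]
```

View pics/cr.png

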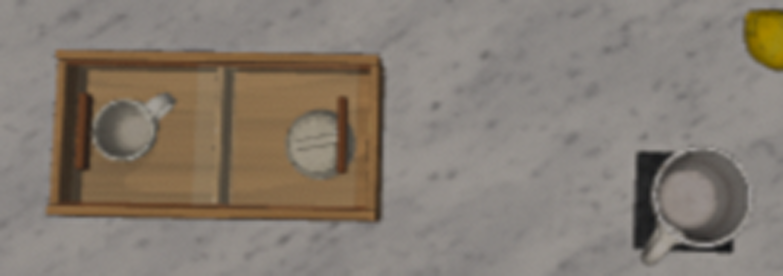

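```bash
cat >> h.py <<'E'
def U(x,y,z,psi):
    s=ctrl.get_state();A=R.from_rotvec(s['tool_rot']).as_matrix()
    c,q=np.cos(psi),np.sin(psi);B=np.array([[c,q,0],[q,-c,0],[0,0,-1.]])
    d=A.T@(np.array([x,y,z])-s['position'])/.3
    w=R.from_matrix(A.T@B).as_rotvec()/np.radians(60)
    print(np.round(d,3),np.round(w,3))
def S():
    s=ctrl.get_state();A=R.from_rotvec(s['tool_rot']).as_matrix()
    print(s['time'],np.round(s['position'],4),'psi',round(np.arctan2(A[1,0],A[0,0]),3),'tilt',np.round(A[:2,2],3),'F',np.round(s['ft_force'],1),s['grip_width'],s['grip_force'],np.round(s['joint_positions'],2))
E
python3 - <<'E'
from h import *
U(.36,-.28,.26,.18);print(ctrl.get_image('wrist')['tool_from_camera'])
E
```

```text
[ 0.763 -0.85  -0.127] [-0.002  0.     0.195]
[[-1.93666116e-05  9.67032545e-01  2.54652815e-01  6.92037349e-02]
 [ 9.99999633e-01  2.36882005e-04 -8.23497685e-04  3.95371764e-04]
 [-8.56671732e-04  2.54652705e-01 -9.67032195e-01 -1.61860025e-01]
 [ 0.00000000e+00  0.00000000e+00  0.00000000e+00  1.00000000e+00]]
```

Call:
{"name": "jog_arm", "arguments": {
  "moves": [0.1, -0.11, -0.04, 0, 0, 0.03, 1, 0.2, -0.22, -0.08, 0, 0, 0.06, 1, 0.31, -0.34, -0.127, 0, 0, 0.1, 1, 0.42, -0.47, -0.127, 0, 0, 0.13, 1, 0.53, -0.6, -0.127, 0, 0, 0.16, 1, 0.64, -0.72, -0.127, 0, 0, 0.18, 1, 0.763, -0.85, -0.127, 0, 0, 0.195, 1, 0.763, -0.85, -0.127, 0, 0, 0.195, 1]
}}

```text
time: 1.15
position: [0.3621, -0.2765, 0.2609]
tool_rot: [3.128, 0.294, 0.001]
ft_force: [-0.9, -0.6, 0.1]
grip_width: 1.001
grip_force: 0.0
```

```bash
python3 - <<'E'
from h import *
S();U(.43,.045,.28,-.027)
E
```

```text
1.15 [ 0.3621 -0.2765  0.2609] psi 0.187 tilt [ 0.001 -0.   ] F [-0.9 -0.6  0.1] 1.001080648448444 0.0 [ 0.92 -0.1  -0.3   1.84 -0.03  1.4  -0.76]
[ 0.422 -1.011 -0.064] [ 0.    -0.     0.205]
```

Call:
{"name": "jog_arm", "arguments": {
  "moves": [0.06, -0.15, -0.06, 0, 0, 0.03, 0, 0.12, -0.28, -0.06, 0, 0, 0.06, 0, 0.18, -0.43, -0.06, 0, 0, 0.1, 0, 0.24, -0.57, -0.06, 0, 0, 0.13, 0, 0.3, -0.71, -0.06, 0, 0, 0.16, 0, 0.36, -0.85, -0.06, 0, 0, 0.18, 0, 0.42, -1.0, -0.06, 0, 0, 0.205, 0, 0.42, -1.0, -0.06, 0, 0, 0.205, 0]
}}

```text
time: 2.15
position: [0.4309, 0.0402, 0.2789]
tool_rot: [-3.141, 0.045, -0.001]
ft_force: [-1.3, -0.6, 0.8]
grip_width: 0.5
grip_force: 0.0
```

```bash
python3 - <<'E'
from h import *
S();snap('wrist','w1')
E
```

```text
2.15 [0.4309 0.0402 0.2789] psi -0.029 tilt [0.001 0.   ] F [-1.3 -0.6  0.8] 0.5002891981008631 0.0 [ 0.71 -0.19 -0.74  1.84 -0.13  1.45 -1.61]
```

View pics/w1.png

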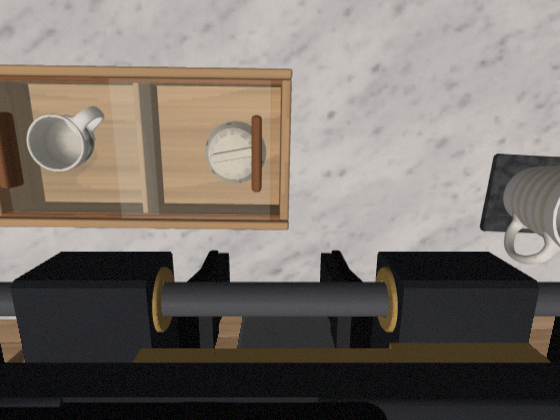

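The right lid pull runs from (257,116) to (257,191), the timer is centred near (236,152) with its bar close to horizontal, and the mug is at (540,205) on its coaster.

```bash
python3 - <<'E'
from h import *
a=pt('w1',257,116,.106);b=pt('w1',257,191,.106);print(a,b,(a+b)/2)
print('tim',pt('w1',236,154,.071),'barends',pt('w1',213,158,.071),pt('w1',255,150,.071))
print('corners',pt('w1',291,70,.09),pt('w1',288,228,.09),'coaster',pt('w1',495,156,.01),pt('w1',482,232,.01))
im=cv2.imread('pics/w1.png')
cv2.imwrite('pics/w1c.png',cv2.resize(im[100:210,180:300],None,fx=5,fy=5,interpolation=cv2.INTER_CUBIC))
x,y=((a+b)/2)[:2]
U(x,y,.092,-.029)
E
```

```text
[0.5064 0.0529 0.106 ] [0.4389 0.0557 0.106 ] [0.47265 0.0543  0.106  ]
tim [0.4709 0.0771 0.071 ] barends [0.4675 0.1006 0.071 ] [0.4743 0.0579 0.071 ]
corners [0.5458 0.0213 0.09  ] [0.3973 0.0269 0.09  ] coaster [ 0.4549 -0.2203  0.01  ] [ 0.3618 -0.2159  0.01  ]
[ 0.138 -0.061  0.622] [ 0.001 -0.    -0.003]
```

View pics/w1c.png

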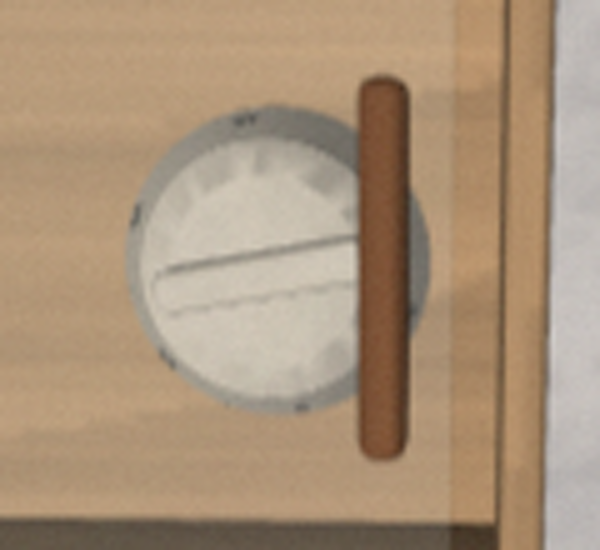

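Call:
{"name": "jog_arm", "arguments": {
  "moves": [0.138, -0.061, 0.15, 0, 0, 0, -0.2, 0.138, -0.061, 0.3, 0, 0, 0, -0.2, 0.138, -0.061, 0.45, 0, 0, 0, -0.2, 0.138, -0.061, 0.58, 0, 0, 0, -0.2, 0.138, -0.061, 0.615, 0, 0, 0, -0.2, 0.138, -0.061, 0.615, 0, 0, 0, -0.2, 0.138, -0.061, 0.615, 0, 0, 0, -1, 0.138, -0.061, 0.615, 0, 0, 0, -1],
  "newtons": 15
}}

```text
time: 3.2
position: [0.4737, 0.0537, 0.0955]
tool_rot: [3.14, -0.056, 0.004]
ft_force: [0.1, -0.1, -0.5]
grip_width: 0.251
grip_force: 0.0
```

```bash
python3 - <<'E'
from h import *
S();s=ctrl.get_state()['position'];U(s[0]+.0027,s[1]+.096,s[2],-.029)
E
```

```text
3.2 [0.4737 0.0537 0.0955] psi -0.035 tilt [ 0.003 -0.001] F [ 0.1 -0.1 -0.5] 0.2509318496268181 0.0 [ 0.65  0.12 -0.86  2.    0.11  1.06 -1.86]
[-0.002 -0.32  -0.   ] [ 0.001 -0.003 -0.006]
```

Call:
{"name": "jog_arm", "arguments": {
  "moves": [0, 0, 0, 0, 0, 0, -1, 0, 0, 0, 0, 0, 0, -1, 0, -0.06, 0, 0, 0, 0, -1, 0, -0.12, 0, 0, 0, 0, -1, 0, -0.19, 0, 0, 0, 0, -1, 0, -0.26, 0, 0, 0, 0, -1, 0, -0.325, 0, 0, 0, 0, -1, 0, -0.325, 0, 0, 0, 0, -1]
}}

```text
time: 4.2
position: [0.477, 0.1477, 0.0947]
tool_rot: [3.134, -0.056, 0.001]
ft_force: [0.4, -8.4, 7.4]
grip_width: 0.101
grip_force: 15.0
```

```bash
python3 - <<'E'
from h import *
S()
E
```

```text
4.2 [0.477  0.1477 0.0947] psi -0.036 tilt [ 0.001 -0.007] F [ 0.4 -8.4  7.4] 0.10132327975929775 14.988242089748383 [ 0.49  0.2  -0.91  1.94  0.19  1.08 -2.11]
```

The lid is open to its stop. I'll release it, lift and turn for a look at the timer's front.

Call:
{"name": "jog_arm", "arguments": {
  "moves": [0, 0, 0, 0, 0, 0, -0.2, 0, 0, 0, 0, 0, 0, -0.2, 0, 0, -0.1, 0, 0, 0, -0.2, -0.01, 0.05, -0.25, 0, 0, -0.17, -0.2, -0.03, 0.11, -0.35, 0, 0, -0.35, -0.2, -0.05, 0.22, -0.35, 0, 0, -0.52, -0.2, -0.05, 0.22, -0.35, 0, 0, -0.7, -0.2, -0.05, 0.22, -0.35, 0, 0, -0.87, -0.2]
}}

```text
time: 5.2
position: [0.4584, 0.086, 0.199]
tool_rot: [2.841, 1.34, 0.0]
ft_force: [0.2, 0.2, 0.3]
grip_width: 0.398
grip_force: 0.0
```

Call:
{"name": "jog_arm", "arguments": {
  "moves": [0, 0, 0, 0, 0, -0.17, -0.2, 0, 0, 0, 0, 0, -0.34, -0.2, 0, 0, 0, 0, 0, -0.51, -0.2, 0, 0, 0, 0, 0, -0.68, -0.2, 0, 0, 0, 0, 0, -0.85, -0.2, 0, 0, 0, 0, 0, -1, -0.2, 0, 0, 0, 0, 0, -1, -0.2, 0, 0, 0, 0, 0, -1, -0.2]
}}

```text
time: 6.2
position: [0.4585, 0.0863, 0.199]
tool_rot: [-1.8, -2.574, 0.0]
ft_force: [-0.5, -1.0, 0.3]
grip_width: 0.398
grip_force: 0.0
```

```bash
python3 - <<'E'
from h import *
S();U(.461,.081,.2,2.7)
snap('wrist','w2');im=cv2.imread('pics/w2.png')
E
```

```text
6.2 [0.4585 0.0863 0.199 ] psi 1.921 tilt [-0.  0.] F [-0.5 -1.   0.3] 0.3984418823574111 0.0 [ 0.65 -0.04 -0.86  1.89 -0.03  1.28  0.15]
[-0.019  0.002 -0.003] [-0.    -0.    -0.744]
```

View pics/w2.png

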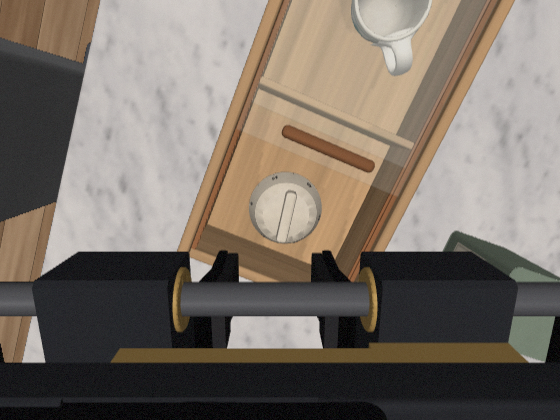

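The timer is uncovered, centred at (286,207), with the bar running from (291,192) to (282,240). The mark is not in view yet, so I turn further.

Call:
{"name": "jog_arm", "arguments": {
  "moves": [-0.019, 0, 0, 0, 0, -0.17, -0.2, -0.019, 0, 0, 0, 0, -0.34, -0.2, -0.019, 0, 0, 0, 0, -0.51, -0.2, -0.019, 0, 0, 0, 0, -0.68, -0.2, -0.019, 0, 0, 0, 0, -0.82, -0.2, -0.019, 0, 0, 0, 0, -0.82, -0.2, -0.019, 0, 0, 0, 0, -0.82, -0.2, -0.019, 0, 0, 0, 0, -0.82, -0.2]
}}

```text
time: 7.25
position: [0.4606, 0.0806, 0.1991]
tool_rot: [-0.564, -3.09, 0.0]
ft_force: [-0.1, -0.5, 0.1]
grip_width: 0.401
grip_force: 0.0
```

```bash
python3 - <<'E'
from h import *
S();snap('wrist','w3');im=cv2.imread('pics/w3.png')
cv2.imwrite('pics/w3c.png',cv2.resize(im[120:270,190:370],None,fx=4,fy=4,interpolation=cv2.INTER_CUBIC))
for f in ('w1','w2','w3'):
    a=cv2.imread(f'pics/{f}.png').astype(int);m=(a[...,2]-a[...,1]>70)&(a[...,2]-a[...,0]>70)
    print(f,np.argwhere(m)[:12].tolist(),m.sum())
E
```

```text
7.25 [0.4606 0.0806 0.1991] psi 2.78 tilt [-0. -0.] F [-0.1 -0.5  0.1] 0.40116709815803686 0.0 [ 0.63 -0.04 -0.83  1.89 -0.03  1.28  1.02]
w1 [] 0
w2 [] 0
w3 [] 0
```

View pics/w3c.png

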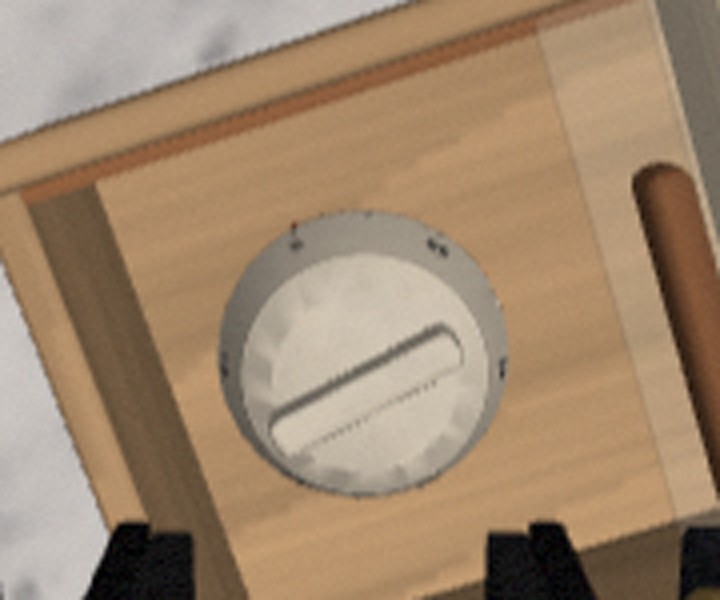

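The red mark shows at crop (293,228) beside the "0", on the front (-x) side, so the timer faces roughly forwards. The bar runs from crop (283,435) to (448,345).

```bash
python3 - <<'E'
from h import *
z=.071
a=pt('w3',190+283/4,120+432/4,z);b=pt('w3',190+448/4,120+347/4,z)
c=(a+b)/2;d=b-a;yaw=np.arctan2(d[1],d[0])-np.pi/2
m=pt('w3',190+293/4,120+228/4,.03)
print(a,b,c,np.linalg.norm(d),'yaw',yaw,'markdir',np.arctan2(*(m-c)[1::-1]),m)
a2=pt('w2',290.5,193,z);b2=pt('w2',282,239,z);d2=a2-b2;print((a2+b2)/2,np.arctan2(d2[1],d2[0])-np.pi/2)
psi=yaw+np.pi/2;print(psi)
U(c[0],c[1],.052,psi)
E
```

```text
[0.4713 0.0637 0.071 ] [0.4663 0.1019 0.071 ] [0.4688 0.0828 0.071 ] 0.038525835487371325 yaw 0.13015016469987373 markdir -2.980072783471213 [0.4375 0.0777 0.03  ]
[0.4696  0.08365 0.071  ] 0.18210321478218994
1.7009464914947703
[-0.023  0.016  0.49 ] [0.    0.    1.031]
```

Call:
{"name": "jog_arm", "arguments": {
  "moves": [-0.023, 0.016, 0, 0, 0, 0.17, -0.2, -0.023, 0.016, 0, 0, 0, 0.34, -0.2, -0.023, 0.016, 0, 0, 0, 0.51, -0.2, -0.023, 0.016, 0.08, 0, 0, 0.68, -0.2, -0.023, 0.016, 0.16, 0, 0, 0.85, -0.2, -0.023, 0.016, 0.25, 0, 0, 1.0, -0.2, -0.023, 0.016, 0.25, 0, 0, 1.0, -0.2, -0.023, 0.016, 0.25, 0, 0, 1.0, -0.2]
}}

```text
time: 8.3
position: [0.4694, 0.0829, 0.125]
tool_rot: [2.029, 2.398, 0.001]
ft_force: [-0.5, 0.6, 0.2]
grip_width: 0.403
grip_force: 0.0
```

```bash
python3 - <<'E'
from h import *
S();U(.469,.083,.0625,1.735)
E
```

```text
8.3 [0.4694 0.0829 0.125 ] psi 1.737 tilt [0.001 0.   ] F [-0.5  0.6  0.2] 0.4031883026011969 0.0 [ 0.61  0.08 -0.86  1.97  0.07  1.12 -0.11]
[ 0.001 -0.001  0.208] [0.001 0.    0.002]
```

Call:
{"name": "jog_arm", "arguments": {
  "moves": [0, 0, 0.07, 0, 0, 0, -0.2, 0, 0, 0.14, 0, 0, 0, -0.2, 0, 0, 0.19, 0, 0, 0, -0.2, 0, 0, 0.206, 0, 0, 0, -0.2, 0, 0, 0.206, 0, 0, 0, -1, 0, 0, 0.206, 0, 0, 0, -1, 0, 0, 0.206, 0, 0, 0, -1, 0, 0, 0.206, 0, 0, 0, -1],
  "newtons": 25
}}

```text
time: 9.3
position: [0.4692, 0.0827, 0.0627]
tool_rot: [2.032, 2.395, 0.001]
ft_force: [1.2, 0.6, -0.5]
grip_width: 0.1
grip_force: 25.0
```

```bash
python3 - <<'E'
from h import *
S();snap('wrist','w4')
E
```

```text
9.3 [0.4692 0.0827 0.0627] psi 1.735 tilt [ 0.001 -0.   ] F [ 1.2  0.6 -0.5] 0.09990564453735541 24.964206218719482 [ 0.57  0.18 -0.85  2.03  0.16  1.   -0.19]
```

Call:
{"name": "jog_arm", "arguments": {
  "moves": [0, 0, -0.08, 0, 0, 0, -1, 0, 0, -0.2, 0, 0, 0, -1, 0, 0, -0.34, 0, 0, 0, -1, 0, 0, -0.43, 0, 0, 0, -1, -0.12, -0.02, -0.43, 0, 0, 0.03, -1, -0.26, -0.05, -0.43, 0, 0, 0.07, -1, -0.42, -0.08, -0.43, 0, 0, 0.11, -1, -0.56, -0.106, -0.43, 0, 0, 0.157, -1]
}}

```text
time: 10.35
position: [0.4641, -0.09, 0.1911]
tool_rot: [-2.224, -2.218, 0.001]
ft_force: [1.4, -0.0, -1.9]
grip_width: 0.098
grip_force: 25.0
```

```bash
python3 - <<'E'
from h import *
S();U(.465,-.09,.052,1.571);snap('scene','s2')
im=cv2.imread('pics/s2.png');cv2.imwrite('pics/s2c.png',cv2.resize(im[130:300,180:400],None,fx=3.4,fy=3.4))
E
```

```text
10.35 [ 0.4641 -0.09    0.1911] psi 1.568 tilt [-0.001 -0.   ] F [ 1.4 -0.  -1.9] 0.09817207798898703 24.962019324302673 [ 0.82 -0.02 -0.67  1.9  -0.01  1.26  0.15]
[0.    0.003 0.464] [-0.001  0.    -0.003]
```

View pics/s2c.png

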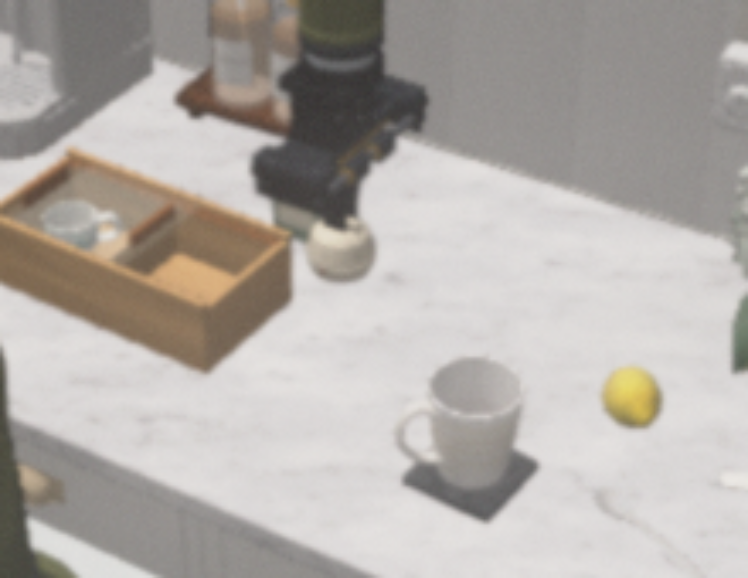

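The timer hangs in the gripper at crop (340,250), clear of the box. I lower it gently.

Call:
{"name": "jog_arm", "arguments": {
  "moves": [0, 0, 0.1, 0, 0, 0, -1, 0, 0, 0.22, 0, 0, 0, -1, 0, 0, 0.34, 0, 0, 0, -1, 0, 0, 0.42, 0, 0, 0, -1, 0, 0, 0.455, 0, 0, 0, -1, 0, 0, 0.463, 0, 0, 0, -1, 0, 0, 0.47, 0, 0, 0, -1, 0, 0, 0.47, 0, 0, 0, -1]
}}

```text
time: 11.4
position: [0.4654, -0.0885, 0.051]
tool_rot: [2.221, 2.22, 0.001]
ft_force: [-0.3, -0.5, -0.7]
grip_width: 0.102
grip_force: 25.0
```

```bash
python3 - <<'E'
from h import *
S()
E
```

```text
11.4 [ 0.4654 -0.0885  0.051 ] psi 1.57 tilt [ 0.001 -0.001] F [-0.3 -0.5 -0.7] 0.10187927517078564 24.961602687835693 [ 0.78  0.16 -0.68  2.05  0.13  0.97  0.03]
```

Call:
{"name": "jog_arm", "arguments": {
  "moves": [0, 0, 0.003, 0, 0, 0, -1, 0, 0, 0.006, 0, 0, 0, -1, 0, 0, 0.009, 0, 0, 0, -1, 0, 0, 0.009, 0, 0, 0, -1, 0, 0, 0.009, 0, 0, 0, -1, 0, 0, 0.009, 0, 0, 0, -1, 0, 0, 0.009, 0, 0, 0, -1, 0, 0, 0.009, 0, 0, 0, -1],
  "newtons": 40
}}

```text
time: 12.4
position: [0.466, -0.0885, 0.0504]
tool_rot: [2.22, 2.219, -0.001]
ft_force: [-5.2, -0.2, 18.4]
grip_width: 0.098
grip_force: 40.0
```

```bash
python3 - <<'E'
from h import *
S()
E
```

```text
12.4 [ 0.466  -0.0885  0.0504] psi 1.57 tilt [ 0.001 -0.002] F [-5.2 -0.2 18.4] 0.09822802617366629 40.00379204750061 [ 0.78  0.17 -0.68  2.05  0.13  0.97  0.03]
```

Call:
{"name": "jog_arm", "arguments": {
  "moves": [0, 0, 0.002, 0, 0, 0.06, -1, 0, 0, 0.002, 0, 0, 0.16, -1, 0, 0, 0.002, 0, 0, 0.26, -1, 0, 0, 0.002, 0, 0, 0.36, -1, 0, 0, 0.002, 0, 0, 0.46, -1, 0, 0, 0.002, 0, 0, 0.56, -1, 0, 0, 0.002, 0, 0, 0.66, -1, 0, 0, 0.002, 0, 0, 0.75, -1]
}}

```text
time: 13.4
position: [0.466, -0.0885, 0.0504]
tool_rot: [2.902, 1.196, 0.001]
ft_force: [-6.6, 2.0, 21.6]
grip_width: 0.097
grip_force: 40.0
```

```bash
python3 - <<'E'
from h import *
S();print(ctrl.get_state()['torque'])
E
```

```text
13.4 [ 0.466  -0.0885  0.0504] psi 0.782 tilt [ 0.001 -0.002] F [-6.6  2.  21.6] 0.09721776685940299 40.04941284656525 [ 0.7   0.15 -0.6   2.05  0.11  0.96 -0.75]
[0.42046998 1.73415429 0.02798788]
```

Call:
{"name": "jog_arm", "arguments": {
  "moves": [0, 0, 0, 0, 0, 0.1, -1, 0, 0, 0, 0, 0, 0.2, -1, 0, 0, 0, 0, 0, 0.3, -1, 0, 0, 0, 0, 0, 0.4, -1, 0, 0, 0, 0, 0, 0.5, -1, 0, 0, 0, 0, 0, 0.6, -1, 0, 0, 0, 0, 0, 0.7, -1, 0, 0, 0, 0, 0, 0.75, -1]
}}

```text
time: 14.4
position: [0.466, -0.0884, 0.0504]
tool_rot: [3.14, -0.004, 0.002]
ft_force: [-6.7, 1.2, 21.0]
grip_width: 0.096
grip_force: 40.0
```

Call:
{"name": "jog_arm", "arguments": {
  "moves": [0, 0, 0, 0, 0, 0, -1, 0, 0, 0, 0, 0, 0, -1, 0, 0, -0.009, 0, 0, 0, -1, 0, 0, -0.009, 0, 0, 0, -1, 0, 0, -0.009, 0, 0, 0, -0.7, 0, 0, -0.009, 0, 0, 0, -0.7, 0, 0, -0.009, 0, 0, 0, -0.7, 0, 0, -0.009, 0, 0, 0, -0.7]
}}

```text
time: 15.4
position: [0.4648, -0.0881, 0.0496]
tool_rot: [-3.141, 0.0, 0.0]
ft_force: [0.6, 1.3, 1.7]
grip_width: 0.147
grip_force: 0.6
```

```bash
python3 - <<'E'
from h import *
S()
E
```

```text
15.4 [ 0.4648 -0.0881  0.0496] psi -0.0 tilt [-0.  0.] F [0.6 1.3 1.7] 0.14678553907321173 0.5830240304360501 [ 0.63  0.15 -0.53  2.05  0.09  0.96 -1.51]
```

Call:
{"name": "jog_arm", "arguments": {
  "moves": [0, 0, 0, 0, 0, 0, -0.4, 0, 0, 0, 0, 0, 0, -0.4, 0, 0, -0.05, 0, 0, 0, -0.4, 0, 0, -0.15, 0, 0, 0, -0.4, 0, 0, -0.28, 0, 0, 0, -0.4, 0, 0, -0.42, 0, 0, 0, -0.4, 0, 0, -0.42, 0, 0, -0.17, -0.4, 0, 0, -0.42, 0, 0, -0.34, -0.4]
}}

```text
time: 16.4
position: [0.4653, -0.0884, 0.1776]
tool_rot: [3.089, 0.564, 0.003]
ft_force: [-0.1, -0.6, -0.3]
grip_width: 0.299
grip_force: 0.0
```

Call:
{"name": "jog_arm", "arguments": {
  "moves": [0, 0, 0, 0, 0, -0.17, -0.4, 0, 0, 0, 0, 0, -0.34, -0.4, 0, 0, 0, 0, 0, -0.51, -0.4, 0, 0, 0, 0, 0, -0.68, -0.4, 0, 0, 0, 0, 0, -0.85, -0.4, 0, 0, 0, 0, 0, -1, -0.4, 0, 0, 0, 0, 0, -1, -0.4, 0, 0, 0, 0, 0, -1, -0.4]
}}

```text
time: 17.4
position: [0.4649, -0.0883, 0.1762]
tool_rot: [2.402, 2.024, 0.0]
ft_force: [-0.0, 0.4, 0.4]
grip_width: 0.301
grip_force: 0.0
```

Call:
{"name": "jog_arm", "arguments": {
  "moves": [0, 0, 0, 0, 0, -0.17, -0.4, 0, 0, 0, 0, 0, -0.34, -0.4, 0, 0, 0, 0, 0, -0.51, -0.4, 0, 0, 0, 0, 0, -0.68, -0.4, 0, 0, 0, 0, 0, -0.85, -0.4, 0, 0, 0, 0, 0, -1, -0.4, 0, 0, 0, 0, 0, -1, -0.4, 0, 0, 0, 0, 0, -1, -0.4]
}}

```text
time: 18.4
position: [0.4648, -0.0883, 0.1758]
tool_rot: [1.07, 2.954, -0.0]
ft_force: [-0.2, 0.1, 0.2]
grip_width: 0.299
grip_force: 0.0
```

```bash
python3 - <<'E'
from h import *
S();snap('wrist','w5')
im=cv2.imread('pics/w5.png')
cv2.imwrite('pics/w5c.png',cv2.resize(im[130:270,190:370],None,fx=4,fy=4,interpolation=cv2.INTER_CUBIC))
E
```

```text
18.4 [ 0.4648 -0.0883  0.1758] psi 2.447 tilt [ 0. -0.] F [-0.2  0.1  0.2] 0.2994700577320781 0.0 [ 0.66 -0.01 -0.52  1.92 -0.    1.23  1.01]
```

View pics/w5c.png

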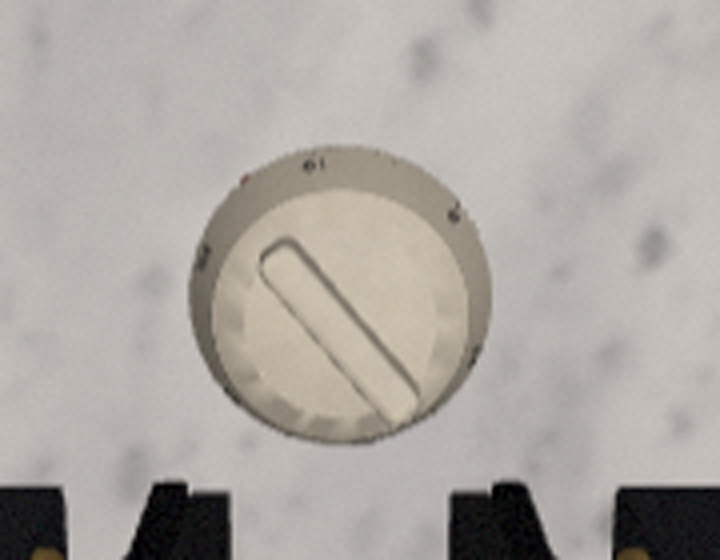

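The mark is at crop (245,180), between "10" at (315,165) and "20" at (203,258), so the dial reads about 15. I'll check the angles numerically.

```bash
python3 - <<'E'
from h import *
p=lambda u,v,z:pt('w5',190+u/4,130+v/4,z)
a=p(283,250,.059);b=p(403,405,.059);d=b-a;c=(a+b)/2;print(c,'bar',np.arctan2(d[1],d[0]))
for n,u,v,z in[('mark',245,180,.015),('10',315,165,.03),('20',203,258,.03),('5',453,213,.03)]:
    m=p(u,v,z)-c;print(n,np.degrees(np.arctan2(m[1],m[0])),np.hypot(*m[:2]))
E
```

```text
[ 0.46515 -0.0876   0.059  ] bar -0.05058970876938471
mark -176.58608724328604 0.03190662156982465
10 152.07727549248912 0.029255982294224873
20 -145.55242994626627 0.03146811878711534
5 88.16793136534805 0.0297151897183915
```

```bash
python3 -c "
from bench import ctrl
print(ctrl.close_job())"
```

```text
the job is handed in; nothing more can be done
None
```

The job is handed in: the timer stands on the worktop about 11 cm from the mug (not touching it), its mark about 3° off straight to the front and its dial at 15 minutes in the last wrist image; no judge's verdict came back.

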